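# Free a locked centrifuge lid with the emergency release pin

## Robot

A 6-joint arm with a two-finger parallel gripper is mounted at the origin on the work surface. World frame = base frame: x ahead of the robot, y to its left, z up, the work surface at z = 0. Lengths are in m, angles in rad, forces in N, time in s.
With the tool pointing down it reaches from about 0.35 to 0.975 m from the base axis. Payload 17.4 kg.
Tool frame: the origin (TCP) lies at the very end of the fingers, on their centre line; the grasp point (between the pads) lies 19 mm behind it; z points along the fingers, y is the line along which they close (so a half turn about z gives the same grasp; the last joint's range is limited). The gripper opens to 85 mm and grips with 20 to 120 N. Pads are 22 mm wide; open, the fingers measure 114 mm over their backs; the gripper's body (76 mm by 85 mm) begins 54 mm behind the grasp point. The pads swing forward as they close: fully open they stand 13 mm farther back than shut.
Start: joints at [1.124, 0.116, 1.442, -0, 1.584, -0.038], TCP at [0.268, 0.619, 0.231] pointing down, gripper open.
Joint ranges: [-2.83, 2.83], [-0.83, 2.19], [0.07, 2.5], [-1.14, 4.28], [0.01, 3], [-2.97, 2.97]. Speed limits (rad/s): [1.89, 1.89, 2.22, 3.14, 3.14, 3.14].

## Interface

Orientations are given as a rotation vector (axis times angle).
In Python, from station import ctrl gives the robot as it stands.
- The arm moves only by the tool move_arm, never from a script. Its argument "steps" is a list of rows, each an object of numbers: "claw": the opening, from 0 (shut) to 1 (fully open); "x", "y", "z": the shift along the tool's x, y, z in cm; "wx", "wy", "wz": the turn, a rotation vector about the tool's x, y, z in degrees. A call has 1 to 5 rows; each row shifts and turns the commanded pose from where the row before left it, along the tool's axes as they then stand; what a row does not reach is not made up. A row lasts 1/12 s, in which the tool goes at most 41.7 mm and 7.16 degrees, less where a joint would pass 70% of its speed; a pose out of reach is approached as far as the arm can. A call is refused whole if a number of a shift passes 4.17 or a number of a turn 7.16, either way. A call with a gripper value outside its range is refused whole. The fingers move at their own pace and stop on an object; "squeeze" is the grip in N (left out, the last holds). Time passes only in rows, so rows that do not move let the fingers close. It gives the time, the measured TCP pose, the force, the opening and the grip force at its end, in the units of the state.
- ctrl.read_state(): the state, without advancing time (a new reading comes with each control period).
- ctrl.get_image(name): name is "scene" or "top"; returns a dict with "img" (384x512x3 uint8, blue, green, red), "K" (3x3 intrinsics, pixels), "pose" (4x4, takes a point from camera to world coordinates). Camera axes: x right, y down, z forward; pixel columns grow to the right and rows downward; lengths in m; the calibration is good to about 2 mm. A picture is of the moment at which its call begins. There is no depth.
- ctrl.close_job(): hands the job in; it is judged then, once.
The state is a dict: "time_s": time; "joint_pos": joint angles; "joint_velocities": joint speeds; "tau": joint torques, N m; "position": TCP position; "tcp_rot": TCP orientation; "contact_force": force on the tool from outside, world axes, zero at the start; "ft_torque": the same for the moment, N m; "opening": finger opening in m; "gripper_force": force on a finger pad.
Only numpy, scipy, OpenCV 4.12 (cv2) and the standard library are available. Lean on these libraries where they do the work, as an engineer would, in place of code of your own. Each camera call takes 0.05 s, during which the arm holds its last target. There are 200 camera calls.

## Task

The power is off and the small centrifuge is locked shut. Take the release pin from the rack, reach down with it through the small access hole in the centrifuge's top deck and press the hidden catch by feel until the lid pops up, without forcing the catch. Put the pin back in the rack, hanging upright by its collar, and swing the lid fully open and leave it standing open; disturb nothing else on the counter.

Things in the scene. Friction and masses are not known exactly. Their poses are not given: they have to be found in the camera images.
- pin_grip (a point): Centre of the handle of the release pin: a steel rod 6 mm across and 80 mm long (its last 5 mm tapered to 3 mm), then a collar 20 mm across and 5 mm thick, then a knurled cylindrical handle 14 mm across and 45 mm long; 130 mm over all, 60 g. z runs up along the pin; this point lies 107.5 mm above the tip and 22.5 mm above the top of the collar. The pin hangs upright in the rack by its collar, in one of the three holes.
- pin_tip (a point): Lower end of the release pin's rod, on its axis.
- rack: Grey tube rack, fixed to the counter, 210 mm long (its x), 50 wide, 88 high; origin at the centre of its underside. Its top plate (5 mm thick, top at 88 mm) has three holes 10 mm across at x = -42, 0 and 42 mm, y = 0, holding the release pin, a glass rod and a spatula in any order. The bottom plate's top is at 5 mm; a pin that hangs by its collar has its tip 8 mm above the counter. Capped tubes 13 mm across, 106 mm high, stand at x = -88, -70, 70, 88 mm.
- centrifuge: Compact white centrifuge, fixed to the counter, 240 mm deep (x), 226 wide (y), 130 high to the top of the shut lid; origin at the centre of its underside, front with the sloping control panel at -x, towards the robot. In front of the lid a flat deck strip, 50 mm deep, 115 mm above the counter, carries the access hole.
- access_hole (a point): Centre of the mouth of the access hole in the deck, at (-78, -45, 115) mm in the centrifuge's frame; 8.5 mm across, through a plate 4 mm thick, empty below. The lid's front edge is 27 mm behind it (+x), its top 16 mm above the deck. Under it, somewhere between 26 and 50 mm below the deck (it differs from machine to machine and cannot be seen) lies the head of the catch's arm, 18 mm across.
- pawl: The hidden spring catch inside the centrifuge, a pivoted steel lever; origin at its pivot, along the centrifuge's y, 53 mm under the deck and 32 mm behind the hole. Pressing its arm straight down through the hole meets about 3 N at first, rising to 7 to 12 N; after 5 to 7 mm of travel it lets go of the lid and the force drops, about 2 mm farther it meets a solid stop. More than 20 N from the pin would break it. Springs back when released.
- lid (a joint): Angle of the lid about the hinge at its back: 0 shut and locked, jumps to about 0.15 when the catch lets go, 1.31 fully open against its stop. A stiff hinge (about 0.4 N m, lid 350 g) holds it wherever it is left.
- lid_grip (a point): Centre of the grip on the lid: an upright rib 13 mm thick (the centrifuge's y), 38 mm long (x), rising 27 mm above the lid's top face; this point lies 13 mm above that face, 20 mm behind the lid's front edge and 143 mm in front of the hinge line, 25 mm above it when shut. Turns with the lid.
- lid_hinge (a point): Middle of the lid's hinge line, which runs along its y, 119 mm above the counter, at (113, 0) mm in the centrifuge's frame. Turns with the lid.
- glass_rod: Bystander: plain glass rod, 8 mm across, 145 mm long, standing in the rack; origin at its foot.
- spatula: Bystander: thin steel rod 6 mm across with a flat blade at the top, 145 mm long, standing in the rack; origin at its foot.
- slide_box: Bystander: slide box 100 x 85 x 35 mm; origin under its centre.
- stain_jar: Bystander: square lidded glass jar of stain, 56 x 56 x 99 mm; origin under its centre.
- beaker: Bystander: small glass beaker, 68 mm across, 90 mm high; origin under its centre.
- dropper: Bystander: small amber dropper bottle, 36 mm across, 75 mm high; origin under its centre.
- spray: Bystander: clear bottle 60 mm across, 170 mm high; origin under its centre.

How it is judged:
On the way, in this order (a step that is already met when the one before it is completed fails the run):
1. the pin's rod is down through the access hole while the lid is still locked (z of pin_tip in the frame of access_hole below -0.012 m and horizontal distance between pin_tip and access_hole below 0.012 m and value of joint lid below 0.04 rad), for 0.1 s.
2. the catch has let go and the lid has popped up (value of joint lid above 0.08 rad), for 0.2 s.
At the end, for the whole second after the job is handed in: The lid stands open at 1.05 rad (60 degrees) or more and is still; the release pin hangs upright (within 0.12 rad) in one of the rack's holes with its collar down on the top plate (tip 3 to 13 mm above the counter) (value of joint lid above 1.05 rad and not (velocity of joint lid above 0.1 rad/s) and velocity of joint lid above -0.1 rad/s and z of pin_tip in the frame of rack between 0.003 and 0.013 m and horizontal distance between pin_tip and rack below 0.055 m and angle between pin_tip's own z axis and vertical below 0.12 rad); the robot touches nothing.
It fails at once if the catch is forced: the pin presses it with more than 20 N (contact force between pawl and pin above 20 N).
It fails at once if a bystander is knocked over or pushed more than 30 mm (distance of any of glass_rod, spatula, slide_box, stain_jar, beaker, dropper, spray from where it was at the start of the episode above 0.03 m or angle between any of stain_jar, beaker, dropper, spray's own z axis and vertical above 0.5 rad).
It also fails if it takes over 72 s, if anything falls off the work surface, if the arm or the gripper's body presses on something with over 40 N, if the wrist force passes 120 N, or if a joint passes its speed limit or range.

## Working session

There is one attempt and no reset: what is moved stays moved. The work goes in short steps, Python scripts to look and compute and a tool call to move; the robot and the scene stay as the last step left them, time stands still between calls to the robot, and variables do not carry over. Pictures are saved under pics/ and viewed, at most 10 in all, crops included, and the job is handed in when it is done.

Besides the shell and the picture viewer there is one more tool, called after ">>>" as name(argument=value, ...) on one line, values as JSON. move_arm: Moves the arm, as the interface text tells. Its arguments: {"type":"object","properties":{"steps":{"type":"array","items":{"type":"object","properties":{"claw":{"type":"number"},"x":{"type":"number"},"y":{"type":"number"},"z":{"type":"number"},"wx":{"type":"number"},"wy":{"type":"number"},"wz":{"type":"number"}}}},"squeeze":{"type":"number"}},"required":["steps"]}

```bash
mkdir -p pics; cat > h.py <<'E'
import numpy as np, cv2
from scipy.spatial.transform import Rotation as R
from station import ctrl
E
python3 - <<'E'
from h import *
for n in("scene","top"):
    d=ctrl.get_image(n); cv2.imwrite(f"pics/{n}0.png",cv2.resize(d["img"],(800,600),interpolation=cv2.INTER_CUBIC)); np.savez(f"{n}0.npz",**d)
    print(n,d["K"].round(1).tolist(),d["pose"].round(4).tolist())
s=ctrl.read_state(); print(s)
E
```

```text
scene [[482.1, 0.0, 260.4], [0.0, 482.1, 195.3], [0.0, 0.0, 1.0]] [[0.7235, 0.4638, -0.5113, 1.2974], [0.6903, -0.4917, 0.5308, -0.7529], [-0.0053, -0.737, -0.6759, 1.0664], [0.0, 0.0, 0.0, 1.0]]
top [[429.3, 0.0, 253.2], [0.0, 429.3, 191.1], [0.0, 0.0, 1.0]] [[-0.0221, -0.9895, 0.1432, 0.4411], [-0.9997, 0.0203, -0.0137, -0.0135], [0.0106, -0.1434, -0.9896, 1.1807], [0.0, 0.0, 0.0, 1.0]]
{'time_s': 0.1, 'joint_pos': array([ 1.12419250e+00,  1.16451673e-01,  1.44217150e+00,  6.45890575e-06,
        1.58398465e+00, -3.78105378e-02]), 'joint_velocities': array([ 2.93821077e-04, -3.71202750e-03, -1.04257526e-03, -1.11678942e-03,
       -4.24749891e-04,  3.16435124e-05]), 'tau': array([ 1.60478663e-03, -7.33670354e+01, -6.33788466e+01,  1.15583416e-04,
        5.28835924e-03,  3.23792347e-05]), 'position': array([0.26825998, 0.61923504, 0.23064353]), 'tcp_rot': array([-6.37618269e-01, -3.07595120e+00,  1.54551000e-03]), 'contact_force': array([-0.46759381,  0.03028358, -0.25238479]), 'ft_torque': array([ 0.03457873, -0.04645235, -0.02898312]), 'gripper_force': 0.0, 'opening': 0.08515840288616484}
```

View pics/scene0.png

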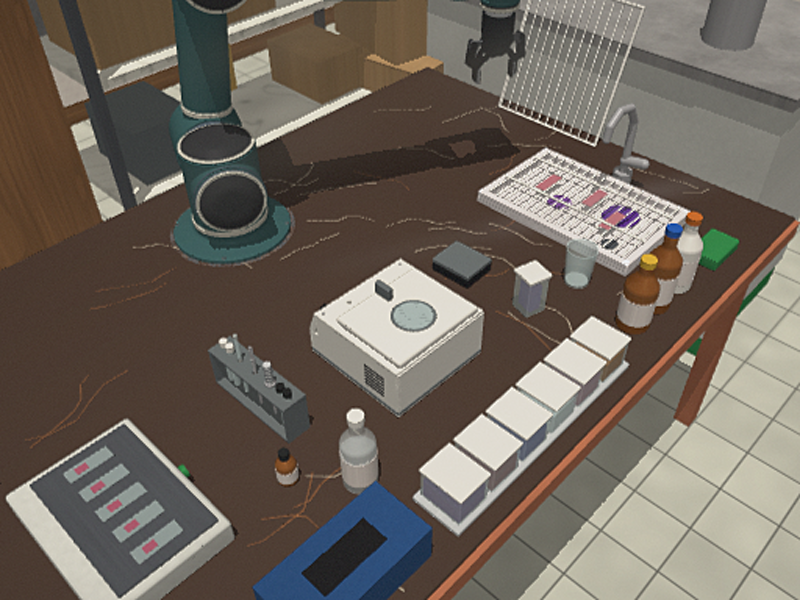

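View pics/top0.png

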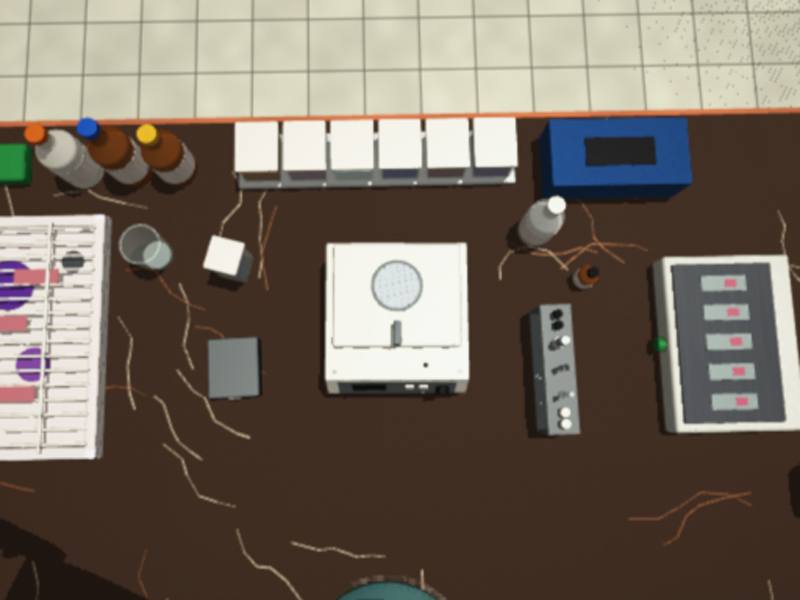

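The scene view shows the rack at about (258,385) and the centrifuge at (400,335). In the top view the rack is at (555,370) and the access hole at about (425,365). I'll enlarge both.

```bash
python3 - <<'E'
from h import *
s=np.load("scene0.npz")["img"]; t=np.load("top0.npz")["img"]
def c(im,x,y,w,h): return cv2.resize(im[y:y+h,x:x+w],(400,300),interpolation=cv2.INTER_CUBIC)
# scene crops / top crops
A=c(s,125,205,80,60); B=c(s,195,160,120,90); C=c(t,320,190,120,90); D=c(t,200,150,120,90)
cv2.imwrite("pics/m0.png",np.vstack([np.hstack([A,B]),np.hstack([C,D])]))
E
```

```text
(no output)
```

View pics/m0.png

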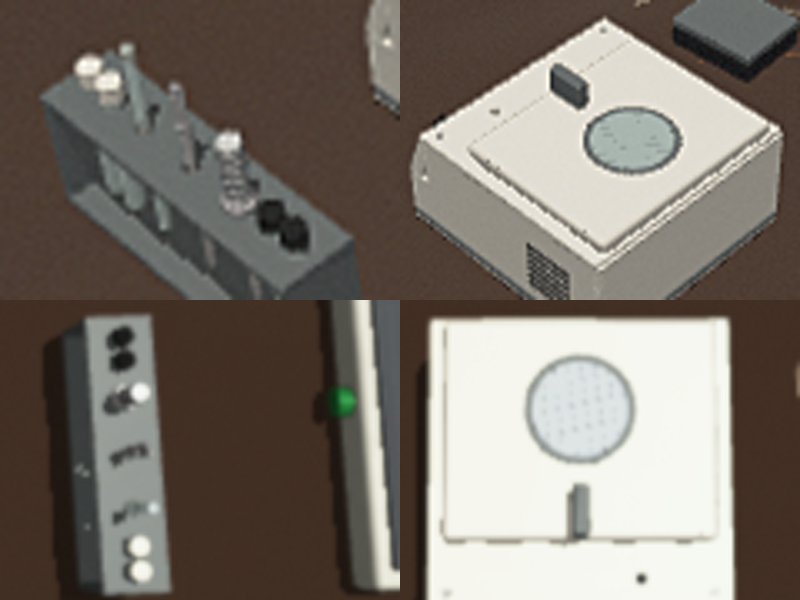

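The pin is the knurled tool next to the black caps. Its top is at (229,140) in crop A and (141,393) in crop C. The hole is at (494,111) in crop B and (641,578) in crop D, and the lid rib is upright.

```bash
cat >> h.py <<'E'
def ray(d,u,v):
    P=d["pose"]; r=P[:3,:3]@np.linalg.inv(d["K"])@[u,v,1]; return P[:3,3],r
def onz(d,u,v,z):
    o,r=ray(d,u,v); return (o+r*(z-o[2])/r[2]).round(4)
def tri(*L):
    A=np.zeros((3,3));b=np.zeros(3)
    for d,u,v in L:
        o,r=ray(d,u,v); r/=np.linalg.norm(r); M=np.eye(3)-np.outer(r,r); A+=M;b+=M@o
    return np.linalg.solve(A,b).round(4)
E
python3 - <<'E'
from h import *
s=dict(np.load("scene0.npz"));t=dict(np.load("top0.npz"))
def cp(X,Y,x,y,k): return x+(X+.5)/k-.5, y+(Y+.5)/k-.5
A=lambda X,Y:(s,)+cp(X,Y,125,205,5); B=lambda X,Y:(s,)+cp(X-400,Y,195,160,10/3)
C=lambda X,Y:(t,)+cp(X,Y-300,320,190,10/3); D=lambda X,Y:(t,)+cp(X-400,Y-300,200,150,10/3)
print("pin top",tri(A(229,140),C(141,393)),onz(*A(229,138),.138),onz(*C(141,393),.138),"collar",onz(*A(237,206),.093))
print("hole",tri(B(494,111),D(641,578)),onz(*B(494,111),.115),onz(*D(641,578),.115))
print("rack top corners");[print(onz(*C(*p),.088)) for p in((85,318),(150,316),(170,590),(104,595))]
print("black caps, white caps");[print(onz(*C(*p),.106)) for p in((122,337),(123,360),(140,546),(141,572))]
print("cent back corners, lid front corners");[print(onz(*D(*p),z)) for p,z in(((429,318),.119),((730,318),.119),((443,541),.130),((716,541),.130))]
print("rib top",onz(*D(581,487),.157),onz(*D(581,536),.157), "scene rib top", onz(*B(552,67),.157),onz(*B(588,87),.157))
q=ctrl.read_state(); print(R.from_rotvec(q["tcp_rot"]).as_matrix().round(3))
E
```

```text
pin top [ 0.5217 -0.2915  0.137 ] [ 0.522  -0.2906  0.138 ] [ 0.5212 -0.2918  0.138 ] collar [ 0.5269 -0.2965  0.093 ]
hole [ 0.4892 -0.0727  0.1132] [ 0.4905 -0.0742  0.115 ] [ 0.4893 -0.0724  0.115 ]
rack top corners
[ 0.5839 -0.2651  0.088 ]
[ 0.5845 -0.3156  0.088 ]
[ 0.3764 -0.3183  0.088 ]
[ 0.3738 -0.2683  0.088 ]
black caps, white caps
[ 0.5665 -0.2883  0.106 ]
[ 0.5489 -0.2881  0.106 ]
[ 0.41   -0.2929  0.106 ]
[ 0.391  -0.2925  0.106 ]
cent back corners, lid front corners
[0.6889 0.0831 0.119 ]
[ 0.6845 -0.1454  0.119 ]
[0.5188 0.073  0.13  ]
[ 0.5146 -0.1274  0.13  ]
rib top [ 0.5536 -0.0287  0.157 ] [ 0.5183 -0.0279  0.157 ] scene rib top [ 0.5212 -0.0307  0.157 ] [ 0.5623 -0.028   0.157 ]
[[-0.918  0.398 -0.   ]
 [ 0.398  0.918 -0.001]
 [ 0.    -0.001 -1.   ]]
```

>>> move_arm(steps=[{"wz":-5.85,"claw":0.6},{"wz":-5.85},{"wz":-5.85},{"wz":-5.85},{"y":-3.96,"x":-1.1}], squeeze=60)

```text
validation failed for argument at $.st...
```

>>> move_arm(steps=[{"y":-3.96,"x":-1.1},{"y":-3.96,"x":-1.1},{"y":-3.96,"x":-1.1},{"y":-3.96,"x":-1.1},{"y":-3.96,"x":-1.1}])

```text
validation failed for argument at $.st...
```

>>> move_arm(steps=[{"x":0,"y":0,"z":0,"wx":0,"wy":0,"wz":-5.85,"claw":0.6},{"x":0,"y":0,"z":0,"wx":0,"wy":0,"wz":-5.85,"claw":0.6},{"x":0,"y":0,"z":0,"wx":0,"wy":0,"wz":-5.85,"claw":0.6},{"x":0,"y":0,"z":0,"wx":0,"wy":0,"wz":-5.85,"claw":0.6}], squeeze=60)

```text
time_s: 0.43
position: [0.2683, 0.6193, 0.2308]
tcp_rot: [0.007, -3.141, 0.001]
contact_force: [-0.7, -0.4, 0.3]
opening: 0.0513
gripper_force: 0.0
```

>>> move_arm(steps=[{"x":-1.1,"y":-3.96,"z":0,"wx":0,"wy":0,"wz":0,"claw":0.6},{"x":-1.1,"y":-3.96,"z":0,"wx":0,"wy":0,"wz":0,"claw":0.6},{"x":-1.1,"y":-3.96,"z":0,"wx":0,"wy":0,"wz":0,"claw":0.6},{"x":-1.1,"y":-3.96,"z":0,"wx":0,"wy":0,"wz":0,"claw":0.6},{"x":-1.1,"y":-3.96,"z":0,"wx":0,"wy":0,"wz":0,"claw":0.6}])

```text
time_s: 0.85
position: [0.3232, 0.4195, 0.2308]
tcp_rot: [0.0, -3.141, 0.001]
contact_force: [1.4, -0.4, 0.1]
opening: 0.0513
gripper_force: 0.0
```

>>> move_arm(steps=[{"x":-1.1,"y":-3.96,"z":0,"wx":0,"wy":0,"wz":0,"claw":0.6},{"x":-1.1,"y":-3.96,"z":0,"wx":0,"wy":0,"wz":0,"claw":0.6},{"x":-1.1,"y":-3.96,"z":0,"wx":0,"wy":0,"wz":0,"claw":0.6},{"x":-1.1,"y":-3.96,"z":0,"wx":0,"wy":0,"wz":0,"claw":0.6},{"x":-1.1,"y":-3.96,"z":0,"wx":0,"wy":0,"wz":0,"claw":0.6}])

```text
time_s: 1.27
position: [0.378, 0.2215, 0.2312]
tcp_rot: [-0.0, 3.141, 0.0]
contact_force: [1.6, 0.7, 0.1]
opening: 0.051
gripper_force: 0.0
```

>>> move_arm(steps=[{"x":-1.1,"y":-3.96,"z":0,"wx":0,"wy":0,"wz":0,"claw":0.6},{"x":-1.1,"y":-3.96,"z":0,"wx":0,"wy":0,"wz":0,"claw":0.6},{"x":-1.1,"y":-3.96,"z":0,"wx":0,"wy":0,"wz":0,"claw":0.6},{"x":-1.1,"y":-3.96,"z":0,"wx":0,"wy":0,"wz":0,"claw":0.6},{"x":-1.1,"y":-3.96,"z":0,"wx":0,"wy":0,"wz":0,"claw":0.6}])

```text
time_s: 1.68
position: [0.4329, 0.0233, 0.2313]
tcp_rot: [0.001, 3.141, 0.0]
contact_force: [0.7, 1.0, 0.8]
opening: 0.0512
gripper_force: 0.0
```

>>> move_arm(steps=[{"x":-1.1,"y":-3.96,"z":0,"wx":0,"wy":0,"wz":0,"claw":0.6},{"x":-1.1,"y":-3.96,"z":0,"wx":0,"wy":0,"wz":0,"claw":0.6},{"x":-1.1,"y":-3.96,"z":0,"wx":0,"wy":0,"wz":0,"claw":0.6},{"x":-1.1,"y":-3.96,"z":0,"wx":0,"wy":0,"wz":0,"claw":0.6},{"x":-1.1,"y":-3.96,"z":0,"wx":0,"wy":0,"wz":0,"claw":0.6}])

```text
time_s: 2.1
position: [0.4879, -0.175, 0.2311]
tcp_rot: [0.001, 3.142, 0.0]
contact_force: [1.0, 0.4, 0.3]
opening: 0.0512
gripper_force: 0.0
```

>>> move_arm(steps=[{"x":-1.13,"y":-3.88,"z":0,"wx":0,"wy":0,"wz":0,"claw":0.6},{"x":-1.13,"y":-3.88,"z":0,"wx":0,"wy":0,"wz":0,"claw":0.6},{"x":-1.12,"y":-3.88,"z":0,"wx":0,"wy":0,"wz":0,"claw":0.6},{"x":0,"y":0,"z":3.0,"wx":0,"wy":0,"wz":0,"claw":0.6},{"x":0,"y":0,"z":3.0,"wx":0,"wy":0,"wz":0,"claw":0.6}])

```text
time_s: 2.52
position: [0.5222, -0.2915, 0.171]
tcp_rot: [0.005, 3.14, -0.001]
contact_force: [0.2, 0.1, -0.6]
opening: 0.0513
gripper_force: 0.0
```

```bash
python3 - <<'E'
from h import *
s=ctrl.get_image("scene");t=ctrl.get_image("top"); q=ctrl.read_state(); print(q["position"])
def c(im,x,y,w,h): return cv2.resize(im[y:y+h,x:x+w],(400,300),interpolation=cv2.INTER_CUBIC)
cv2.imwrite("pics/m1.png",np.hstack([c(s["img"],125,190,80,60),c(t["img"],320,190,80,60)]))
E
```

```text
[ 0.52000881 -0.2885987   0.16595101]
```

View pics/m1.png

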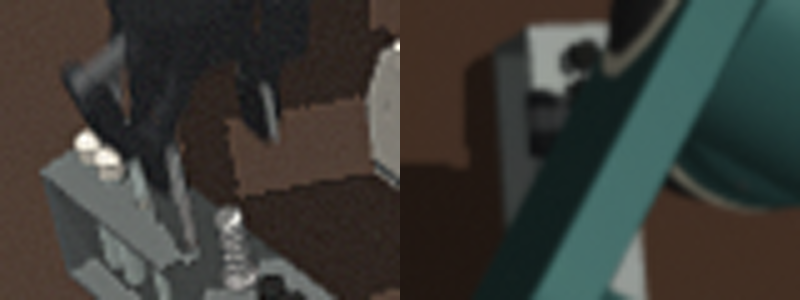

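The fingers straddle the pin head: tips at about (190,255) and (272,140), pin at (229,215). I'll descend.

>>> move_arm(steps=[{"x":0,"y":0,"z":0,"wx":0,"wy":0,"wz":0,"claw":0.6},{"x":0,"y":0,"z":0,"wx":0,"wy":0,"wz":0,"claw":0.6}])

```text
time_s: 2.78
position: [0.5223, -0.289, 0.1733]
tcp_rot: [-0.0, 3.14, -0.002]
contact_force: [-0.8, 0.7, 0.6]
opening: 0.0513
gripper_force: 0.0
```

>>> move_arm(steps=[{"x":0,"y":0,"z":1.0,"wx":0,"wy":0,"wz":0,"claw":0.6},{"x":0,"y":0,"z":0,"wx":0,"wy":0,"wz":0,"claw":0.6},{"x":0,"y":0,"z":0,"wx":0,"wy":0,"wz":0,"claw":0.6}])

```text
time_s: 3.03
position: [0.5218, -0.2889, 0.1616]
tcp_rot: [-0.0, 3.141, -0.0]
contact_force: [-0.3, -0.6, -0.3]
opening: 0.051
gripper_force: 0.0
```

```bash
python3 - <<'E'
from h import *
for i in range(3):
    q=ctrl.read_state(); print(q["time_s"],q["position"],q["joint_pos"],q["joint_velocities"].round(4)); ctrl.get_image("top")
E
```

```text
3.0333 [ 0.52181143 -0.28886781  0.16162044] [-5.48338714e-01 -2.74043436e-02  1.70294324e+00 -4.38347332e-05
  1.46572953e+00 -2.11913884e+00] [-0.0016 -0.0027 -0.0099 -0.      0.004  -0.0013]
3.0833 [ 0.52187419 -0.28895765  0.16178553] [-5.48427389e-01 -2.73819636e-02  1.70265001e+00 -1.29424019e-05
  1.46583337e+00 -2.11917328e+00] [-0.0016  0.0013 -0.0053 -0.001   0.0007  0.    ]
3.1333 [ 0.52189807 -0.28903698  0.16184898] [-5.48503523e-01 -2.73539142e-02  1.70251829e+00 -4.72082710e-05
  1.46582723e+00 -2.11913539e+00] [-0.0005 -0.0011 -0.0031 -0.0011  0.0001 -0.0005]
```

>>> move_arm(steps=[{"x":0,"y":-0.2,"z":2.0,"wx":0,"wy":0,"wz":0,"claw":0.6},{"x":0,"y":0,"z":2.0,"wx":0,"wy":0,"wz":0,"claw":0.6},{"x":0,"y":0,"z":1.4,"wx":0,"wy":0,"wz":0,"claw":0.6},{"x":0,"y":0,"z":0.7,"wx":0,"wy":0,"wz":0,"claw":0.6},{"x":0,"y":0,"z":0,"wx":0,"wy":0,"wz":0,"claw":0.6}])

```text
time_s: 3.6
position: [0.5213, -0.2908, 0.0988]
tcp_rot: [-0.001, -3.14, -0.002]
contact_force: [-0.2, 0.8, 0.2]
opening: 0.0513
gripper_force: 0.0
```

>>> move_arm(steps=[{"x":0,"y":0,"z":0,"wx":0,"wy":0,"wz":0,"claw":0.0},{"x":0,"y":0,"z":0,"wx":0,"wy":0,"wz":0,"claw":0.0},{"x":0,"y":0,"z":0,"wx":0,"wy":0,"wz":0,"claw":0.0},{"x":0,"y":0,"z":0,"wx":0,"wy":0,"wz":0,"claw":0.0},{"x":0,"y":0,"z":0,"wx":0,"wy":0,"wz":0,"claw":0.0}], squeeze=60)

```text
time_s: 4.02
position: [0.5222, -0.2913, 0.1016]
tcp_rot: [0.001, 3.14, -0.001]
contact_force: [-0.5, 1.3, 6.9]
opening: 0.0124
gripper_force: 58.4
```

>>> move_arm(steps=[{"x":0,"y":0,"z":-1.0,"wx":0,"wy":0,"wz":0,"claw":0.0},{"x":0,"y":0,"z":-4.0,"wx":0,"wy":0,"wz":0,"claw":0.0},{"x":0,"y":0,"z":-4.0,"wx":0,"wy":0,"wz":0,"claw":0.0},{"x":0,"y":0,"z":-3.5,"wx":0,"wy":0,"wz":0,"claw":0.0},{"x":0,"y":0,"z":-1.5,"wx":0,"wy":0,"wz":0,"claw":0.0}])

```text
time_s: 4.43
position: [0.5224, -0.2915, 0.2468]
tcp_rot: [0.001, 3.136, -0.005]
contact_force: [0.6, -0.3, -0.1]
opening: 0.0124
gripper_force: 58.8
```

>>> move_arm(steps=[{"x":0.2,"y":2.0,"z":0,"wx":0,"wy":0,"wz":0,"claw":0.0},{"x":0.5,"y":4.0,"z":0,"wx":0,"wy":0,"wz":0,"claw":0.0},{"x":0.5,"y":4.0,"z":0,"wx":0,"wy":0,"wz":0,"claw":0.0},{"x":0.5,"y":3.0,"z":0,"wx":0,"wy":0,"wz":0,"claw":0.0},{"x":0.5,"y":3.0,"z":0,"wx":0,"wy":0,"wz":0,"claw":0.0}])

```text
time_s: 4.85
position: [0.4992, -0.1295, 0.2407]
tcp_rot: [0.0, 3.141, -0.0]
contact_force: [-0.4, -0.6, -0.9]
opening: 0.0126
gripper_force: 58.8
```

>>> move_arm(steps=[{"x":0.5,"y":2.5,"z":0,"wx":0,"wy":0,"wz":0,"claw":0.0},{"x":0.5,"y":2.0,"z":0,"wx":0,"wy":0,"wz":0,"claw":0.0},{"x":0.0,"y":1.1,"z":0,"wx":0,"wy":0,"wz":0,"claw":0.0},{"x":0,"y":0,"z":0,"wx":0,"wy":0,"wz":0,"claw":0.0},{"x":0,"y":0,"z":0,"wx":0,"wy":0,"wz":0,"claw":0.0}])

```text
time_s: 5.27
position: [0.49, -0.0752, 0.2406]
tcp_rot: [-0.001, 3.141, -0.001]
contact_force: [-0.3, -0.2, -0.3]
opening: 0.0126
gripper_force: 58.8
```

```bash
python3 - <<'E'
from h import *
s=ctrl.get_image("scene");t=ctrl.get_image("top");s=ctrl.get_image("scene"); np.savez("s2.npz",**s);np.savez("t2.npz",**t)
q=ctrl.read_state(); print(q["position"],q["tcp_rot"],q["opening"])
def c(im,x,y,w,h): return cv2.resize(im[y:y+h,x:x+w],(400,600),interpolation=cv2.INTER_CUBIC)
cv2.imwrite("pics/m2.png",np.hstack([c(s["img"],190,110,80,120),c(t["img"],240,150,80,120)]))
E
```

```text
[ 0.49002263 -0.07600684  0.24019501] [-2.12084140e-03 -3.14123156e+00  2.26106826e-04] 0.012466853703859406
```

View pics/m2.png

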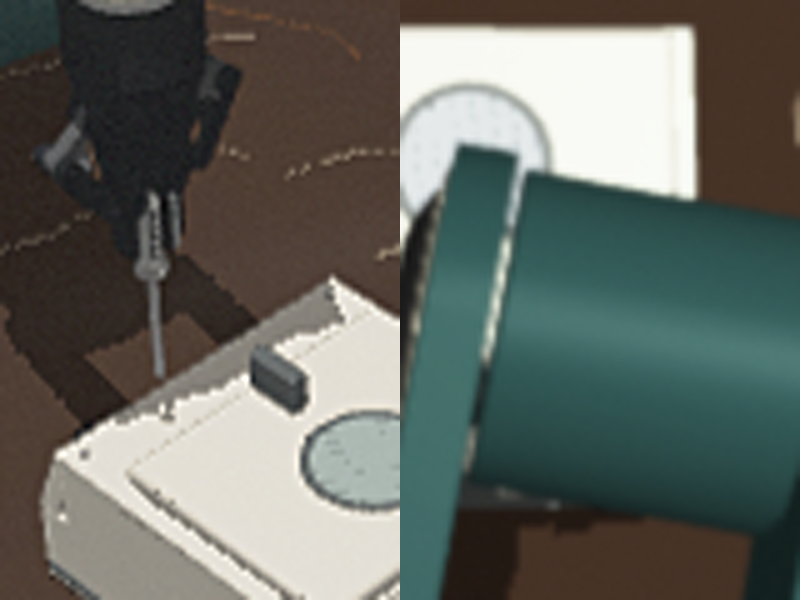

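The pin is held upright, with its tip at (160,376) and the hole at (166,411) in the left crop.

```bash
python3 - <<'E'
from h import *
s=dict(np.load("s2.npz"))
P=lambda X,Y:(s,190+(X+.5)/5-.5,110+(Y+.5)/5-.5)
print("hole",onz(*P(166,411),.115))
for z in(.145,.147,.149): print("tip",z,onz(*P(160,377),z))
print("collar mid",onz(*P(151,269),.2295), onz(*P(152,193),.277))
E
```

```text
hole [ 0.4867 -0.0709  0.115 ]
tip 0.145 [ 0.4882 -0.0747  0.145 ]
tip 0.147 [ 0.49   -0.0761  0.147 ]
tip 0.149 [ 0.4918 -0.0776  0.149 ]
collar mid [ 0.4924 -0.0784  0.2295] [ 0.4901 -0.0715  0.277 ]
```

>>> move_arm(steps=[{"x":0.1,"y":0.3,"z":1.2,"wx":0,"wy":0,"wz":0,"claw":0.0},{"x":0,"y":0,"z":1.0,"wx":0,"wy":0,"wz":0,"claw":0.0},{"x":0,"y":0,"z":0.6,"wx":0,"wy":0,"wz":0,"claw":0.0},{"x":0,"y":0,"z":0,"wx":0,"wy":0,"wz":0,"claw":0.0},{"x":0,"y":0,"z":0,"wx":0,"wy":0,"wz":0,"claw":0.0}])

```text
time_s: 5.83
position: [0.4886, -0.0722, 0.2117]
tcp_rot: [-0.001, -3.14, -0.0]
contact_force: [-0.5, 0.0, -0.5]
opening: 0.0124
gripper_force: 58.8
```

```bash
python3 - <<'E'
from h import *
s=ctrl.get_image("scene");t=ctrl.get_image("top");s=ctrl.get_image("scene"); np.savez("s3.npz",**s)
q=ctrl.read_state(); print(q["position"],q["tcp_rot"],q["contact_force"])
cv2.imwrite("pics/m3.png",cv2.resize(s["img"][165:205,195:255],(600,400),interpolation=cv2.INTER_CUBIC))
E
```

```text
[ 0.48901595 -0.07217736  0.21273384] [ 6.49470050e-04  3.14102618e+00 -1.79770834e-04] [0.06600845 0.43307406 0.19922671]
```

View pics/m3.png

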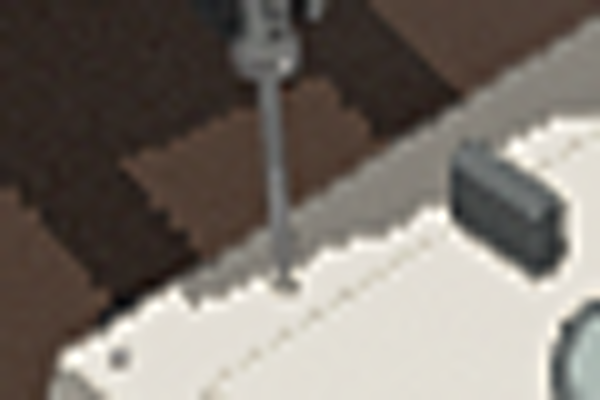

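The tip (285,272) is directly over the hole (288,284), within about 1 mm. I'll nudge it slightly and insert gently.

>>> move_arm(steps=[{"x":-0.05,"y":0.05,"z":0.2,"wx":0,"wy":0,"wz":0,"claw":0.0},{"x":0,"y":0,"z":0.2,"wx":0,"wy":0,"wz":0,"claw":0.0},{"x":0,"y":0,"z":0.2,"wx":0,"wy":0,"wz":0,"claw":0.0},{"x":0,"y":0,"z":0.2,"wx":0,"wy":0,"wz":0,"claw":0.0},{"x":0,"y":0,"z":0,"wx":0,"wy":0,"wz":0,"claw":0.0}])

```text
time_s: 6.4
position: [0.4892, -0.0715, 0.2038]
tcp_rot: [-0.0, -3.141, -0.0]
contact_force: [-0.0, -0.5, -0.6]
opening: 0.0128
gripper_force: 58.8
```

>>> move_arm(steps=[{"x":0,"y":0,"z":0.3,"wx":0,"wy":0,"wz":0,"claw":0.0},{"x":0,"y":0,"z":0.3,"wx":0,"wy":0,"wz":0,"claw":0.0},{"x":0,"y":0,"z":0.3,"wx":0,"wy":0,"wz":0,"claw":0.0},{"x":0,"y":0,"z":0.3,"wx":0,"wy":0,"wz":0,"claw":0.0},{"x":0,"y":0,"z":0,"wx":0,"wy":0,"wz":0,"claw":0.0}])

```text
time_s: 6.82
position: [0.4891, -0.0716, 0.1915]
tcp_rot: [-0.001, -3.141, -0.0]
contact_force: [-0.9, -0.4, -0.7]
opening: 0.0125
gripper_force: 58.8
```

>>> move_arm(steps=[{"x":0,"y":0,"z":0.2,"wx":0,"wy":0,"wz":0,"claw":0.0},{"x":0,"y":0,"z":0.2,"wx":0,"wy":0,"wz":0,"claw":0.0},{"x":0,"y":0,"z":0.15,"wx":0,"wy":0,"wz":0,"claw":0.0},{"x":0,"y":0,"z":0.15,"wx":0,"wy":0,"wz":0,"claw":0.0},{"x":0,"y":0,"z":0,"wx":0,"wy":0,"wz":0,"claw":0.0}])

```text
time_s: 7.23
position: [0.4893, -0.0716, 0.185]
tcp_rot: [-0.001, -3.141, -0.0]
contact_force: [0.0, -0.4, -0.8]
opening: 0.0125
gripper_force: 58.8
```

>>> move_arm(steps=[{"x":0,"y":0,"z":0.1,"wx":0,"wy":0,"wz":0,"claw":0.0},{"x":0,"y":0,"z":0.1,"wx":0,"wy":0,"wz":0,"claw":0.0},{"x":0,"y":0,"z":0.1,"wx":0,"wy":0,"wz":0,"claw":0.0},{"x":0,"y":0,"z":0.1,"wx":0,"wy":0,"wz":0,"claw":0.0},{"x":0,"y":0,"z":0,"wx":0,"wy":0,"wz":0,"claw":0.0}])

```text
time_s: 7.65
position: [0.4894, -0.0716, 0.1815]
tcp_rot: [0.001, 3.141, -0.0]
contact_force: [0.0, -0.2, 3.5]
opening: 0.0121
gripper_force: 59.3
```

Contact at about 4 N. Now pressing in small increments.

>>> move_arm(steps=[{"x":0,"y":0,"z":0.1,"wx":0,"wy":0,"wz":0,"claw":0.0},{"x":0,"y":0,"z":0.1,"wx":0,"wy":0,"wz":0,"claw":0.0},{"x":0,"y":0,"z":0.1,"wx":0,"wy":0,"wz":0,"claw":0.0},{"x":0,"y":0,"z":0,"wx":0,"wy":0,"wz":0,"claw":0.0}])

```text
time_s: 7.98
position: [0.4893, -0.0717, 0.1788]
tcp_rot: [0.001, 3.142, -0.0]
contact_force: [-3.5, 0.4, 8.0]
opening: 0.0126
gripper_force: 59.7
```

>>> move_arm(steps=[{"x":0,"y":0,"z":0.08,"wx":0,"wy":0,"wz":0,"claw":0.0},{"x":0,"y":0,"z":0.08,"wx":0,"wy":0,"wz":0,"claw":0.0},{"x":0,"y":0,"z":0,"wx":0,"wy":0,"wz":0,"claw":0.0}])

```text
time_s: 8.23
position: [0.4893, -0.0717, 0.1774]
tcp_rot: [0.001, 3.141, -0.001]
contact_force: [-3.8, 0.6, 8.1]
opening: 0.0124
gripper_force: 59.9
```

>>> move_arm(steps=[{"x":0,"y":0,"z":0.05,"wx":0,"wy":0,"wz":0,"claw":0.0},{"x":0,"y":0,"z":0.05,"wx":0,"wy":0,"wz":0,"claw":0.0},{"x":0,"y":0,"z":0,"wx":0,"wy":0,"wz":0,"claw":0.0}])

```text
time_s: 8.48
position: [0.4893, -0.0717, 0.1765]
tcp_rot: [0.001, 3.141, -0.001]
contact_force: [-3.7, -0.9, 7.6]
opening: 0.0123
gripper_force: 59.9
```

>>> move_arm(steps=[{"x":0,"y":0,"z":0.05,"wx":0,"wy":0,"wz":0,"claw":0.0},{"x":0,"y":0,"z":0.05,"wx":0,"wy":0,"wz":0,"claw":0.0},{"x":0,"y":0,"z":0,"wx":0,"wy":0,"wz":0,"claw":0.0}])

```text
time_s: 8.73
position: [0.4896, -0.0716, 0.175]
tcp_rot: [0.001, 3.141, -0.0]
contact_force: [0.3, 0.7, 5.1]
opening: 0.0121
gripper_force: 59.4
```

```bash
python3 - <<'E'
from h import *
s=ctrl.get_image("scene"); a=np.load("s3.npz")["img"]
q=ctrl.read_state(); print(q["position"],q["contact_force"])
d=cv2.absdiff(a,s["img"]).max(2)[175:250,235:315]; print((d>30).sum())
A=a[150:240,200:320];B=s["img"][150:240,200:320]
cv2.imwrite("pics/m4.png",np.hstack([cv2.resize(i,(400,300),interpolation=cv2.INTER_CUBIC) for i in(A,B)]))
E
```

```text
[ 0.48957732 -0.07162456  0.17498206] [ 1.15143992 -0.74712546  4.20734322]
471
```

View pics/m4.png

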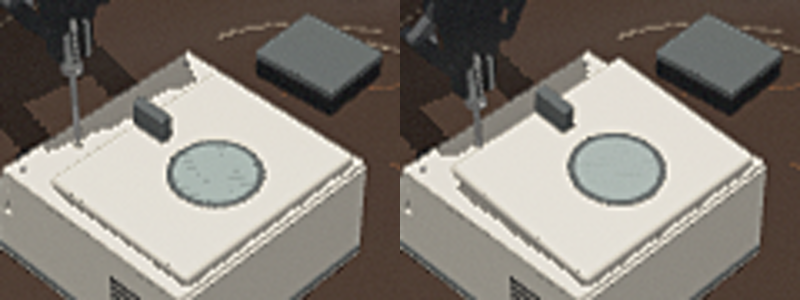

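The lid has popped up. Now I'll withdraw the pin and take it back to the rack.

>>> move_arm(steps=[{"x":0,"y":0,"z":-1.0,"wx":0,"wy":0,"wz":0,"claw":0.0},{"x":0,"y":0,"z":-2.0,"wx":0,"wy":0,"wz":0,"claw":0.0},{"x":0,"y":0,"z":-2.5,"wx":0,"wy":0,"wz":0,"claw":0.0},{"x":0,"y":0,"z":-1.5,"wx":0,"wy":0,"wz":0,"claw":0.0},{"x":0,"y":0,"z":-0.5,"wx":0,"wy":0,"wz":0,"claw":0.0}])

```text
time_s: 9.2
position: [0.4899, -0.0717, 0.2526]
tcp_rot: [0.001, 3.139, -0.001]
contact_force: [-0.2, 0.4, 0.7]
opening: 0.0123
gripper_force: 58.9
```

>>> move_arm(steps=[{"x":0,"y":-1.5,"z":0,"wx":0,"wy":0,"wz":0,"claw":0.0},{"x":0,"y":-3.5,"z":0,"wx":0,"wy":0,"wz":0,"claw":0.0},{"x":0,"y":-3.5,"z":0,"wx":0,"wy":0,"wz":0,"claw":0.0},{"x":-0.24,"y":-3.5,"z":0,"wx":0,"wy":0,"wz":0,"claw":0.0},{"x":-1.0,"y":-3.5,"z":0,"wx":0,"wy":0,"wz":0,"claw":0.0}])

```text
time_s: 9.62
position: [0.5008, -0.2281, 0.2493]
tcp_rot: [-0.001, -3.141, -0.0]
contact_force: [0.8, 0.3, -0.2]
opening: 0.0122
gripper_force: 58.9
```

>>> move_arm(steps=[{"x":-1.0,"y":-3.0,"z":0,"wx":0,"wy":0,"wz":0,"claw":0.0},{"x":-1.0,"y":-2.5,"z":0,"wx":0,"wy":0,"wz":0,"claw":0.0},{"x":0,"y":-1.0,"z":0,"wx":0,"wy":0,"wz":0,"claw":0.0},{"x":0,"y":0,"z":0,"wx":0,"wy":0,"wz":0,"claw":0.0},{"x":0,"y":0,"z":0,"wx":0,"wy":0,"wz":0,"claw":0.0}])

```text
time_s: 10.03
position: [0.5213, -0.2914, 0.2488]
tcp_rot: [-0.002, -3.14, -0.002]
contact_force: [0.2, 1.2, -0.6]
opening: 0.0127
gripper_force: 58.9
```

```bash
python3 - <<'E'
from h import *
s=ctrl.get_image("scene");s=ctrl.get_image("scene");s=ctrl.get_image("scene"); np.savez("s5.npz",**s)
q=ctrl.read_state(); print(q["position"],q["tcp_rot"],q["contact_force"])
cv2.imwrite("pics/m5.png",cv2.resize(s["img"][195:275,130:210],(600,600),interpolation=cv2.INTER_CUBIC))
E
```

```text
[ 0.52154856 -0.29051599  0.2498413 ] [-8.41837700e-04  3.14141072e+00  3.39458925e-05] [ 0.20906516  0.69559035 -0.41654721]
```

View pics/m5.png

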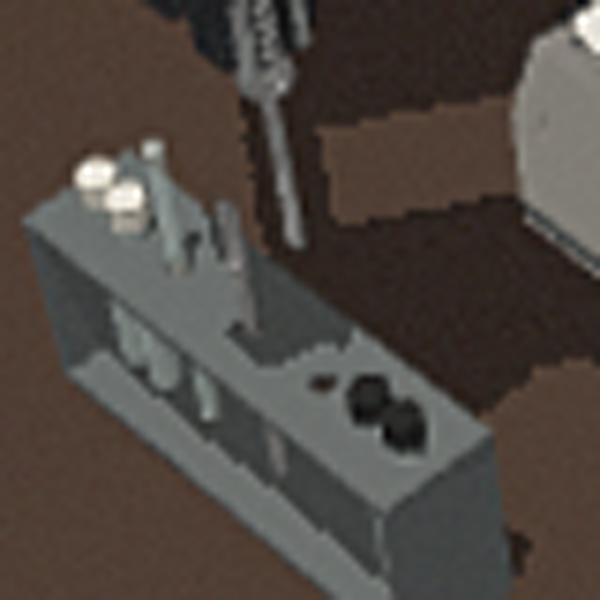

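The empty rack hole is at (323,382) and the pin tip at (295,245), with a slight lean possible. I'll compute the offset.

```bash
python3 - <<'E'
from h import *
s=dict(np.load("s5.npz"))
P=lambda X,Y:(s,130+(X+.5)/7.5-.5,195+(Y+.5)/7.5-.5)
print("hole",onz(*P(323,382),.088))
for z in(.154,.157,.160): print("tip",z,onz(*P(296,244),z))
print("collar",[onz(*P(265,85),z) for z in (.2365,.2395,.2425)])
M=np.linalg.inv(s["pose"])
for n,p in(("tip",(.5217,-.291,.157)),("col",(.5217,-.291,.2395))):
    c=s["K"]@(M@[*p,1])[:3]; u,v=c[:2]/c[2]; print(n,"expected crop px",(u-130+.5)*7.5,(v-195+.5)*7.5)
E
```

```text
hole [ 0.5234 -0.2923  0.088 ]
tip 0.154 [ 0.5184 -0.2895  0.154 ]
tip 0.157 [ 0.5209 -0.2911  0.157 ]
tip 0.16 [ 0.5235 -0.2926  0.16  ]
collar [array([ 0.5236, -0.2928,  0.2365]), array([ 0.5264, -0.2944,  0.2395]), array([ 0.5292, -0.2961,  0.2425])]
tip expected crop px 298.029761823894 245.5263809705877
col expected crop px 264.96182114330486 73.5561586427054
```

>>> move_arm(steps=[{"x":-0.08,"y":-0.08,"z":1.5,"wx":0,"wy":0,"wz":0,"claw":0.0},{"x":0,"y":0,"z":2.5,"wx":0,"wy":0,"wz":0,"claw":0.0},{"x":0,"y":0,"z":1.5,"wx":0,"wy":0,"wz":0,"claw":0.0},{"x":0,"y":0,"z":0.5,"wx":0,"wy":0,"wz":0,"claw":0.0},{"x":0,"y":0,"z":0,"wx":0,"wy":0,"wz":0,"claw":0.0}])

```text
time_s: 10.6
position: [0.522, -0.2917, 0.1879]
tcp_rot: [0.0, -3.139, -0.002]
contact_force: [0.2, 0.2, -1.0]
opening: 0.0124
gripper_force: 58.9
```

>>> move_arm(steps=[{"x":0,"y":0,"z":0.4,"wx":0,"wy":0,"wz":0,"claw":0.0},{"x":0,"y":0,"z":0.4,"wx":0,"wy":0,"wz":0,"claw":0.0},{"x":0,"y":0,"z":0.4,"wx":0,"wy":0,"wz":0,"claw":0.0},{"x":0,"y":0,"z":0.4,"wx":0,"wy":0,"wz":0,"claw":0.0},{"x":0,"y":0,"z":0,"wx":0,"wy":0,"wz":0,"claw":0.0}])

```text
time_s: 11.02
position: [0.5223, -0.2923, 0.173]
tcp_rot: [-0.001, -3.141, -0.001]
contact_force: [-0.5, 0.1, -1.8]
opening: 0.0122
gripper_force: 58.9
```

>>> move_arm(steps=[{"x":0,"y":0,"z":1.5,"wx":0,"wy":0,"wz":0,"claw":0.0},{"x":0,"y":0,"z":2.0,"wx":0,"wy":0,"wz":0,"claw":0.0},{"x":0,"y":0,"z":1.5,"wx":0,"wy":0,"wz":0,"claw":0.0},{"x":0,"y":0,"z":0.8,"wx":0,"wy":0,"wz":0,"claw":0.0},{"x":0,"y":0,"z":0,"wx":0,"wy":0,"wz":0,"claw":0.0}])

```text
time_s: 11.43
position: [0.5217, -0.292, 0.1132]
tcp_rot: [-0.001, -3.139, -0.002]
contact_force: [-0.1, 0.9, -0.9]
opening: 0.0126
gripper_force: 58.9
```

>>> move_arm(steps=[{"x":0,"y":0,"z":0.3,"wx":0,"wy":0,"wz":0,"claw":0.0},{"x":0,"y":0,"z":0.2,"wx":0,"wy":0,"wz":0,"claw":0.0},{"x":0,"y":0,"z":0.2,"wx":0,"wy":0,"wz":0,"claw":0.0},{"x":0,"y":0,"z":0,"wx":0,"wy":0,"wz":0,"claw":0.0}])

```text
time_s: 11.77
position: [0.5226, -0.2925, 0.1089]
tcp_rot: [0.001, 3.141, -0.0]
contact_force: [-0.2, -0.0, -1.0]
opening: 0.0128
gripper_force: 58.9
```

Another 8 mm down, slowly, until the collar seats.

>>> move_arm(steps=[{"x":0,"y":0,"z":0.2,"wx":0,"wy":0,"wz":0,"claw":0.0},{"x":0,"y":0,"z":0.2,"wx":0,"wy":0,"wz":0,"claw":0.0},{"x":0,"y":0,"z":0.15,"wx":0,"wy":0,"wz":0,"claw":0.0},{"x":0,"y":0,"z":0,"wx":0,"wy":0,"wz":0,"claw":0.0}])

```text
time_s: 12.1
position: [0.5224, -0.2924, 0.1029]
tcp_rot: [-0.001, -3.141, -0.0]
contact_force: [-0.0, -1.0, 1.0]
opening: 0.0125
gripper_force: 58.9
```

>>> move_arm(steps=[{"x":0,"y":0,"z":0.1,"wx":0,"wy":0,"wz":0,"claw":0.0},{"x":0,"y":0,"z":0,"wx":0,"wy":0,"wz":0,"claw":0.0},{"x":0,"y":0,"z":0,"wx":0,"wy":0,"wz":0,"claw":0.5},{"x":0,"y":0,"z":0,"wx":0,"wy":0,"wz":0,"claw":0.5},{"x":0,"y":0,"z":0,"wx":0,"wy":0,"wz":0,"claw":0.5}])

```text
time_s: 12.52
position: [0.5225, -0.2924, 0.1023]
tcp_rot: [0.001, 3.141, -0.0]
contact_force: [-0.2, -0.6, -0.9]
opening: 0.043
gripper_force: 0.0
```

>>> move_arm(steps=[{"x":0,"y":0,"z":0,"wx":0,"wy":0,"wz":0,"claw":0.5},{"x":0,"y":0,"z":-1.5,"wx":0,"wy":0,"wz":0,"claw":0.5},{"x":0,"y":0,"z":-3.5,"wx":0,"wy":0,"wz":0,"claw":0.5},{"x":0,"y":0,"z":-4.0,"wx":0,"wy":0,"wz":0,"claw":0.5},{"x":0,"y":0,"z":-4.0,"wx":0,"wy":0,"wz":0,"claw":0.5}])

```text
time_s: 12.93
position: [0.522, -0.2921, 0.2334]
tcp_rot: [-0.001, -3.141, -0.001]
contact_force: [-0.2, 0.1, 0.2]
opening: 0.0429
gripper_force: 0.0
```

```bash
python3 - <<'E'
from h import *
s=ctrl.get_image("scene");t=ctrl.get_image("top"); np.savez("s6.npz",**s);np.savez("t6.npz",**t)
print(ctrl.read_state()["position"])
def c(im,x,y,w,h): return cv2.resize(im[y:y+h,x:x+w],(400,300),interpolation=cv2.INTER_CUBIC)
A=c(s["img"],220,160,60,45);B=c(t["img"],220,180,80,60);C=c(s["img"],125,205,80,60);D=c(s["img"],200,150,120,90)
cv2.imwrite("pics/m6.png",np.vstack([np.hstack([A,B]),np.hstack([C,D])]))
E
```

```text
[ 0.52396686 -0.29331747  0.23978493]
```

View pics/m6.png

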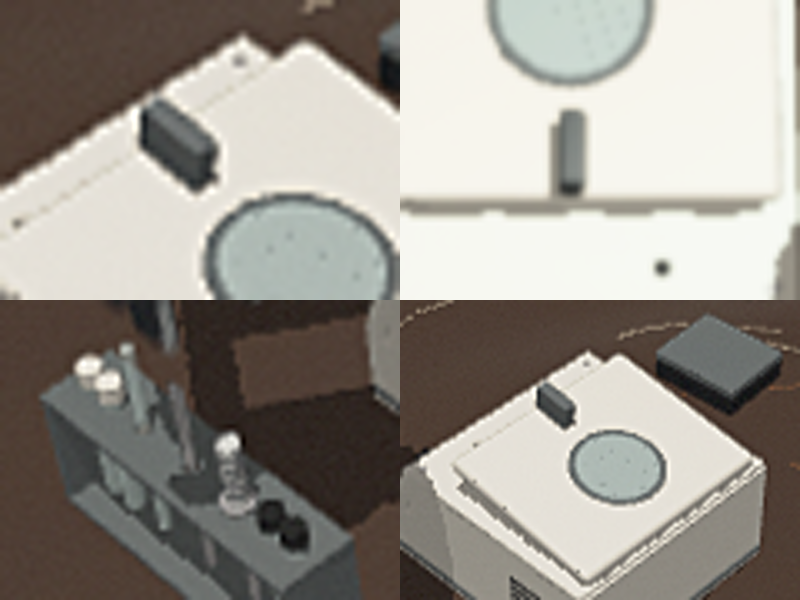

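The pin hangs in the rack again. The lid is open a crack, and the rib's top face runs from about (150,101) to (210,148) in crop A and from (573,112) to (571,185) in crop B.

```bash
python3 - <<'E'
from h import *
s=dict(np.load("s6.npz"));t=dict(np.load("t6.npz"))
A=lambda X,Y:(s,220+(X+.5)*.15-.5,160+(Y+.5)*.15-.5); B=lambda X,Y:(t,220+(X-400+.5)/5-.5,180+(Y+.5)/5-.5)
f=tri(A(150,101),B(571,185));b=tri(A(210,148),B(573,112));print("front",f,"back",b,"mid",(f+b)/2)
h=np.array([.682,.119])
for a in(.12,.15,.18,1.2):
    c,n=np.cos(a),np.sin(a)
    g=lambda x,z:(h+[c*x+n*z,-n*x+c*z]).round(4)
    print(a,"top front",g(-.162,.039),"top back",g(-.124,.039),"TCP",g(-.143,.018), "front edge",g(-.163,.012))
for d in (6.5,): 
    r=np.radians(d); v=np.array([-.143,.018]); w=np.array([np.cos(r)*v[0]+np.sin(r)*v[1],-np.sin(r)*v[0]+np.cos(r)*v[1]])-v; print("arc step local(lid x,z)",w*100)
E
```

```text
front [ 0.526  -0.0274  0.1767] back [ 0.5616 -0.0284  0.1717] mid [ 0.5438 -0.0279  0.1742]
0.12 top front [0.5258 0.1771] top back [0.5636 0.1726] TCP [0.5422 0.154 ] front edge [0.5216 0.1504]
0.15 top front [0.5276 0.1818] top back [0.5652 0.1761] TCP [0.5433 0.1582] front edge [0.5226 0.1552]
0.18 top front [0.5296 0.1864] top back [0.567  0.1796] TCP [0.5445 0.1623] front edge [0.5238 0.16  ]
1.2 top front [0.6596 0.2841] top back [0.6734 0.2487] TCP [0.647  0.2588] front edge [0.6341 0.2753]
arc step local(lid x,z) [0.29568825 1.6072353 ]
```

>>> move_arm(steps=[{"x":-0.1,"y":2.0,"z":0,"wx":0,"wy":0,"wz":0,"claw":0.5},{"x":-0.3,"y":3.5,"z":0,"wx":0,"wy":0,"wz":0,"claw":0.5},{"x":-0.3,"y":3.5,"z":0,"wx":0,"wy":0,"wz":0,"claw":0.5},{"x":-0.3,"y":3.5,"z":0,"wx":0,"wy":0,"wz":0,"claw":0.5},{"x":-0.3,"y":3.5,"z":0,"wx":0,"wy":0,"wz":0,"claw":0.5}])

```text
time_s: 13.45
position: [0.5353, -0.131, 0.2321]
tcp_rot: [0.001, 3.141, -0.0]
contact_force: [0.4, -0.4, -0.2]
opening: 0.0425
gripper_force: 0.0
```

>>> move_arm(steps=[{"x":-0.3,"y":3.5,"z":0,"wx":0,"wy":0,"wz":0,"claw":0.5},{"x":-0.3,"y":3.5,"z":0,"wx":0,"wy":0,"wz":0,"claw":0.5},{"x":-0.1,"y":2.3,"z":0,"wx":0,"wy":0,"wz":0,"claw":0.5},{"x":0,"y":1.15,"z":0,"wx":0,"wy":3.7,"wz":0,"claw":0.5},{"x":0,"y":0,"z":0,"wx":0,"wy":3.7,"wz":0,"claw":0.5}])

```text
time_s: 13.87
position: [0.5422, -0.0255, 0.2329]
tcp_rot: [0.003, -3.012, 0.0]
contact_force: [-0.5, -1.0, 0.1]
opening: 0.0426
gripper_force: 0.0
```

>>> move_arm(steps=[{"x":0,"y":0,"z":0,"wx":0,"wy":0,"wz":0,"claw":0.5},{"x":0,"y":0,"z":0,"wx":0,"wy":0,"wz":0,"claw":0.5},{"x":0,"y":0,"z":0,"wx":0,"wy":0,"wz":0,"claw":0.5},{"x":0,"y":0,"z":0,"wx":0,"wy":0,"wz":0,"claw":0.5}])

```text
time_s: 14.2
position: [0.5424, -0.0284, 0.2323]
tcp_rot: [-0.002, -3.014, -0.0]
contact_force: [-0.4, 1.0, -0.1]
opening: 0.0426
gripper_force: 0.0
```

```bash
python3 - <<'E'
from h import *
q=ctrl.read_state(); M=R.from_rotvec(q["tcp_rot"]).as_matrix(); print(q["position"],M.round(3).tolist(),q["joint_pos"].round(3))
print("move cm (tool)",(M.T@(np.array([.5428,-.028,.1575])-q["position"])*100).round(2))
E
```

```text
[ 0.54241327 -0.02835671  0.2322988 ] [[-0.992, 0.001, -0.127], [0.001, 1.0, 0.0], [0.127, -0.0, -0.992]] [-0.093 -0.091  1.652 -0.012  1.707 -1.664]
move cm (tool) [-0.99  0.04  7.41]
```

>>> move_arm(steps=[{"x":-0.99,"y":0,"z":1.5,"wx":0,"wy":0,"wz":0,"claw":0.5},{"x":0,"y":0,"z":2.5,"wx":0,"wy":0,"wz":0,"claw":0.5},{"x":0,"y":0,"z":2.0,"wx":0,"wy":0,"wz":0,"claw":0.5},{"x":0,"y":0,"z":0.9,"wx":0,"wy":0,"wz":0,"claw":0.5},{"x":0,"y":0,"z":0.5,"wx":0,"wy":0,"wz":0,"claw":0.5}])

```text
time_s: 14.62
position: [0.5422, -0.0282, 0.1565]
tcp_rot: [-0.001, -3.012, -0.0]
contact_force: [-0.5, -0.5, -0.3]
opening: 0.0426
gripper_force: 0.0
```

>>> move_arm(steps=[{"x":0,"y":0,"z":0,"wx":0,"wy":0,"wz":0,"claw":0.3},{"x":0,"y":0,"z":0,"wx":0,"wy":0,"wz":0,"claw":0.0},{"x":0,"y":0,"z":0,"wx":0,"wy":0,"wz":0,"claw":0.0},{"x":0,"y":0,"z":0,"wx":0,"wy":0,"wz":0,"claw":0.0},{"x":0,"y":0,"z":0,"wx":0,"wy":0,"wz":0,"claw":0.0}], squeeze=50)

```text
time_s: 15.03
position: [0.5434, -0.0282, 0.159]
tcp_rot: [-0.001, -3.014, 0.001]
contact_force: [-0.8, -2.4, 7.3]
opening: 0.0122
gripper_force: 53.2
```

>>> move_arm(steps=[{"x":-0.16,"y":0,"z":-1.0,"wx":0,"wy":4.0,"wz":0,"claw":0.0},{"x":-0.16,"y":0,"z":-1.0,"wx":0,"wy":4.0,"wz":0,"claw":0.0},{"x":-0.16,"y":0,"z":-1.0,"wx":0,"wy":4.0,"wz":0,"claw":0.0},{"x":-0.16,"y":0,"z":-1.0,"wx":0,"wy":4.0,"wz":0,"claw":0.0},{"x":0,"y":0,"z":0,"wx":0,"wy":0,"wz":0,"claw":0.0}])

```text
time_s: 15.45
position: [0.5597, -0.0285, 0.1955]
tcp_rot: [-0.002, -2.729, 0.001]
contact_force: [-4.3, -5.9, 4.5]
opening: 0.0118
gripper_force: 52.8
```

>>> move_arm(steps=[{"x":-0.16,"y":0,"z":-1.0,"wx":0,"wy":4.0,"wz":0,"claw":0.0},{"x":-0.16,"y":0,"z":-1.0,"wx":0,"wy":4.0,"wz":0,"claw":0.0},{"x":-0.16,"y":0,"z":-1.0,"wx":0,"wy":4.0,"wz":0,"claw":0.0},{"x":-0.16,"y":0,"z":-1.0,"wx":0,"wy":4.0,"wz":0,"claw":0.0},{"x":-0.16,"y":0,"z":-1.0,"wx":0,"wy":4.0,"wz":0,"claw":0.0}])

```text
time_s: 15.87
position: [0.5924, -0.029, 0.2322]
tcp_rot: [-0.002, -2.384, 0.002]
contact_force: [8.7, -13.2, -17.0]
opening: 0.0119
gripper_force: 51.3
```

```bash
python3 - <<'E'
from h import *
q=ctrl.read_state(); print(q["joint_pos"].round(3),q["contact_force"],q["ft_torque"])
E
```

```text
[-0.069  0.396  1.236 -0.062  2.266 -1.658] [  8.71929656 -13.19823435 -16.95394615] [-1.52697131 -3.45082619  1.0394829 ]
```

>>> move_arm(steps=[{"x":-0.16,"y":-0.03,"z":-1.0,"wx":0,"wy":4.0,"wz":0,"claw":0.0},{"x":-0.16,"y":-0.03,"z":-1.0,"wx":0,"wy":4.0,"wz":0,"claw":0.0},{"x":-0.16,"y":-0.03,"z":-1.0,"wx":0,"wy":4.0,"wz":0,"claw":0.0},{"x":-0.16,"y":-0.03,"z":-1.0,"wx":0,"wy":4.0,"wz":0,"claw":0.0},{"x":0,"y":0,"z":0,"wx":0,"wy":0,"wz":0,"claw":0.0}])

```text
time_s: 16.28
position: [0.6268, -0.0297, 0.2521]
tcp_rot: [-0.002, -2.097, 0.0]
contact_force: [5.7, -6.9, -4.9]
opening: 0.0122
gripper_force: 52.7
```

```bash
python3 - <<'E'
from h import *
q=ctrl.read_state(); print(q["joint_pos"].round(3),q["contact_force"],q["ft_torque"])
E
```

```text
[-0.063  0.609  1.02  -0.098  2.555 -1.683] [ 5.66146109 -6.88422132 -4.93304654] [-0.65581684 -1.93776525  0.50552072]
```

>>> move_arm(steps=[{"x":-0.16,"y":-0.02,"z":-1.0,"wx":0,"wy":4.0,"wz":0,"claw":0.0},{"x":-0.16,"y":-0.02,"z":-1.0,"wx":0,"wy":4.0,"wz":0,"claw":0.0},{"x":-0.12,"y":0,"z":-0.75,"wx":0,"wy":3.0,"wz":0,"claw":0.0},{"x":0,"y":0,"z":0,"wx":0,"wy":0,"wz":0,"claw":0.0},{"x":0,"y":0,"z":0,"wx":0,"wy":0,"wz":0,"claw":0.0}])

```text
time_s: 16.7
position: [0.6528, -0.0302, 0.2604]
tcp_rot: [-0.001, -1.913, -0.0]
contact_force: [4.0, -7.1, -13.1]
opening: 0.0116
gripper_force: 52.0
```

>>> move_arm(steps=[{"x":0,"y":0,"z":0,"wx":0,"wy":0,"wz":0,"claw":0.45},{"x":0,"y":0,"z":0,"wx":0,"wy":0,"wz":0,"claw":0.45},{"x":0,"y":0,"z":0,"wx":0,"wy":0,"wz":0,"claw":0.45},{"x":0,"y":0,"z":0,"wx":0,"wy":0,"wz":0,"claw":0.45},{"x":0,"y":0,"z":0,"wx":0,"wy":0,"wz":0,"claw":0.45}])

```text
time_s: 17.12
position: [0.6519, -0.0294, 0.2633]
tcp_rot: [-0.0, -1.913, -0.0]
contact_force: [0.2, -0.4, 0.4]
opening: 0.0383
gripper_force: 0.0
```

>>> move_arm(steps=[{"x":0,"y":0,"z":-0.5,"wx":0,"wy":0,"wz":0,"claw":0.45},{"x":0,"y":0,"z":-1.0,"wx":0,"wy":0,"wz":0,"claw":0.45},{"x":0,"y":0,"z":-1.0,"wx":0,"wy":0,"wz":0,"claw":0.45},{"x":0,"y":0,"z":-1.0,"wx":0,"wy":0,"wz":0,"claw":0.45},{"x":0,"y":0,"z":0,"wx":0,"wy":0,"wz":0,"claw":0.45}])

```text
time_s: 17.53
position: [0.6859, -0.0295, 0.2749]
tcp_rot: [-0.0, -1.914, -0.0]
contact_force: [0.3, -0.8, -0.3]
opening: 0.0383
gripper_force: 0.0
```

```bash
python3 - <<'E'
from h import *
q=ctrl.read_state(); print(q["joint_pos"].round(3),q["contact_force"],q["position"])
E
```

```text
[-0.057  0.826  0.738 -0.162  2.801 -1.743] [ 0.30513286 -0.786839   -0.29379396] [ 0.68586276 -0.02952076  0.27493205]
```

>>> move_arm(steps=[{"x":1.0,"y":0,"z":-0.5,"wx":0,"wy":0,"wz":0,"claw":0.45},{"x":2.0,"y":0,"z":-0.3,"wx":0,"wy":0,"wz":0,"claw":0.45},{"x":2.5,"y":0,"z":0,"wx":0,"wy":0,"wz":0,"claw":0.45},{"x":2.0,"y":0,"z":0,"wx":0,"wy":0,"wz":0,"claw":0.45},{"x":0,"y":0,"z":0,"wx":0,"wy":0,"wz":0,"claw":0.45}])

```text
time_s: 17.95
position: [0.6656, -0.0294, 0.3549]
tcp_rot: [-0.001, -1.92, 0.0]
contact_force: [-1.6, -0.4, 1.4]
opening: 0.038
gripper_force: 0.0
```

>>> move_arm(steps=[{"x":0,"y":0,"z":0,"wx":0,"wy":0,"wz":0,"claw":0.45},{"x":0,"y":0,"z":0,"wx":0,"wy":0,"wz":0,"claw":0.45},{"x":0,"y":0,"z":0,"wx":0,"wy":0,"wz":0,"claw":0.45}])

```text
time_s: 18.2
position: [0.6672, -0.0296, 0.3474]
tcp_rot: [-0.0, -1.912, -0.0]
contact_force: [0.1, -0.7, -0.5]
opening: 0.0384
gripper_force: 0.0
```

```bash
python3 - <<'E'
from h import *
s=ctrl.get_image("scene");q=ctrl.read_state(); print(q["joint_velocities"].round(3),q["contact_force"],q["position"])
cv2.imwrite("pics/m7.png",cv2.resize(s["img"][60:285,110:410],(800,600),interpolation=cv2.INTER_CUBIC))
E
```

```text
[-0.003  0.006 -0.002 -0.003  0.     0.001] [-0.61234374  1.10778899 -0.78507431] [ 0.66729726 -0.02959145  0.34715878]
```

View pics/m7.png

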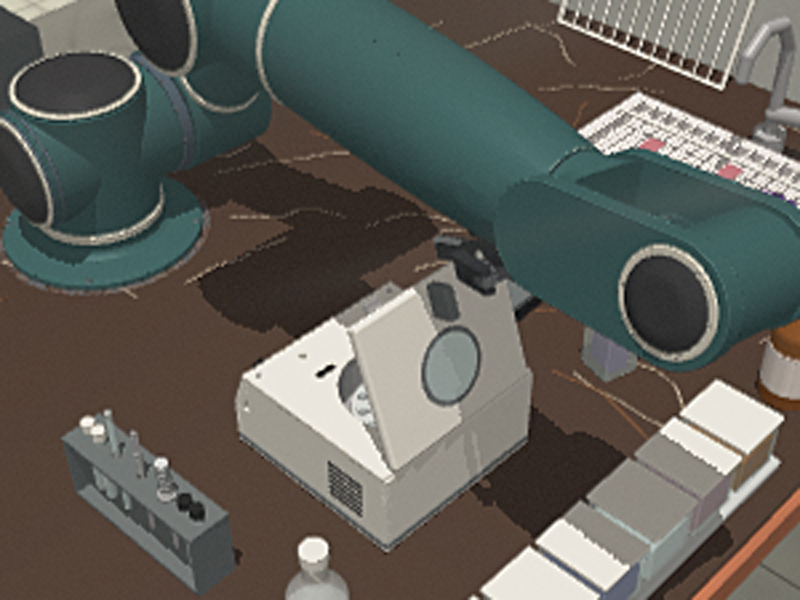

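The lid stands wide open with its edge near (440,280), the pin hangs in the rack at (163,475), and the gripper is clear above the lid. I'm handing in the job.

```bash
python3 -c "
from station import ctrl
print(ctrl.close_job())"
```

```text
the job is handed in; nothing more can be done
None
```

I pressed the catch until the lid popped (about 8 N at the highest reading), hung the pin back in its rack hole, swung the lid open to about 1.2 rad and moved the gripper clear; the job is handed in at about 18 s, and no verdict came back.

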